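# Put the tape measure away in a push-to-open drawer

### The job

Put the tape measure away in the left-hand drawer of the low white drawer unit, and leave both of the unit's drawers latched shut. The drawers have no handles but push-push catches: pushing a front in until you feel its stop, then letting go, makes a latched drawer spring out a little way and makes a sprung-out one catch, so check each time which way it ended up. Push firmly but never slam or force a front, and do not knock the small things that lie about.

Things in the scene. Friction and masses are not known exactly. Their poses are not given: they have to be found in the camera images.
- unit: Low white drawer unit fixed on the desk: 350 mm wide (its y), 110 mm high, carcass from x = -0.100 (front) to +0.112; two handle-less drawers side by side. Origin: on the desk, mid-width. Fronts look along its -x; its +y is the left as the robot sees it. Things stand on the rear half of its top. Pushing it or a drawer with over 45 N counts as forcing.
- left_drawer (a joint): Left drawer's opening in m, growing towards the robot (unit's -x). Latched -0.003 to 0.003 (differs each time), as at the start; sprung out 0.030 to 0.042; fully out 0.128. The catch trips when pushed about 6 mm past its latched rest, the firm stop is at about 6.7 mm; then let go. Pushed too little, it goes back to what it was. Past 0.042 it stays where it is left.
- right_drawer (a joint): The same for the right drawer, equal but with its own catch; it starts standing open, 0.037 to 0.070, and must end latched. Pushing it while latched opens it again. Both: the push grows from 2 N to 7 N on the way in (ejector spring over the last 35 mm) and steeply at the stop: 10 to 15 N tells the stop. Sprung drawers move out within 0.5 s.
- left_drawer_face (a point): Middle of the outside of the left front panel, 73 mm above the desk; moves with the drawer; axes as the unit's. Panel 171 mm wide, 12 mm thick, from 5 to 108 mm above the desk; push anywhere on it. Latched, its back stands 10 mm before the carcass, sprung out about 46 mm, so fingertips reach down behind it to pull or pinch it.
- right_drawer_face (a point): The same point of the right drawer's front panel, which is equal in size.
- left_drawer_floor (a point): On the left drawer's floor, 27 mm above the desk, mid-width, 55 mm behind the panel's back; moves with the drawer; axes as the unit's. The inside runs from x = -0.055 to 0.096 and y = -0.068 to 0.068 from here; side walls reach 78 mm above the desk. The carcass opening reaches 98 mm above the desk, so the tape measure passes standing (top at 91 mm) or lying.
- tape_measure: Yellow tape measure with a black disc on its side, standing upright on the desk: 34 mm thick (its x), 70 mm long (its y), 64 mm high, 0.15 to 0.3 kg. Origin: middle of its underside. Grip it across its thickness.
- screwdriver: Screwdriver with a yellow handle lying on the desk, 168 mm long (its y), 24 mm thick. Leave it alone.
- marker: White and black marker pen lying on the desk, 130 mm long (its y), 18 mm thick. Leave it alone.
- spool: Small string spool standing on the desk, 48 mm across, 50 mm high. Leave it alone.
- tin: Round open white tin of nuts standing on the desk, 68 mm across, 30 mm high. Leave it alone.
Not all that is in view belongs to the job. Several things have the shape of the tape_measure; the one meant has the colours described above.

How it is judged:
By the outcome, as a careful person would: the job done as asked, in the order asked, and still so for the second after the job is handed in, with the robot touching nothing.
It also fails if it takes over 72 s, if anything falls off the work surface, if the arm or the gripper's body presses on something with over 40 N, if the wrist force passes 120 N, or if a joint passes its speed limit or range.

### The arm

A 6-joint arm with a two-finger parallel gripper is mounted at the origin on a cart in front of the work surface, level with it; the furniture and walls round the work are solid. World frame = base frame: x ahead of the robot, y to its left, z up, the work surface at z = 0. Lengths are in m, angles in rad, forces in N, time in s.
With the tool pointing down it reaches from about 0.375 to 0.975 m from the base axis. Payload 3.8 kg.
Tool frame: the origin (TCP) lies at the very end of the fingers, on their centre line; the grasp point (between the pads) lies 19 mm behind it; z points along the fingers, y is the line along which they close (so a half turn about z gives the same grasp; the last joint's range is limited). The gripper opens to 85 mm and grips with 20 to 120 N. Pads are 22 mm wide; open, the fingers measure 114 mm over their backs; the gripper's body (76 mm by 85 mm) begins 54 mm behind the grasp point. The pads swing forward as they close: fully open they stand 13 mm farther back than shut.
Start: joints at [1.222, 0.264, 1.604, -0, 1.274, -0.037], TCP at [0.207, 0.642, 0.231] pointing down, gripper open.
Joint ranges: [-2.63, 2.63], [-0.94, 2.18], [0.31, 2.57], [-1.31, 4.45], [0, 2.66], [-2.55, 2.55]. Speed limits (rad/s): [2.57, 2.57, 3.14, 3.14, 3.14, 3.14].

### API

Orientations are given as a rotation vector (axis times angle).
In Python, from workcell import bot gives the robot as it stands.
- The arm moves only by the shell command python3 -m creep 'ROWS' [FORCE]. ROWS is JSON, a list of rows, each a list of 5 numbers: the shift along the tool's x, y, z in units of 0.05 m (1.0 is 0.05 m), then the turn about the tool's z in units of 0.1 rad (1.0 is 0.1 rad), then the opening, from 0 (shut) to 1 (fully open). In form: [[tx, ty, tz, spin, hand], ...]. A call has 1 to 20 rows; each row shifts and turns the commanded pose from where the row before left it, along the tool's axes as they then stand; what a row does not reach is not made up. A row lasts 1/8 s, in which the tool goes at most 62.5 mm and 10.7 degrees, less where a joint would pass 70% of its speed; a pose out of reach is approached as far as the arm can. A call with a number of a shift or a turn outside -1 to 1 is refused whole. A call with a gripper value outside its range is refused whole. The fingers move at their own pace and stop on an object; FORCE is the grip in N (left out, the last holds). Time passes only in rows, so rows that do not move let the fingers close. It gives the time, the measured TCP pose, the force, the opening and the grip force at its end, in the units of the state.
- bot.read_state(): the state, without advancing time (a new reading comes with each control period).
- bot.read_camera(name): name is "scene" or "top" or "wrist"; returns a dict with "pixels" (400x640x3 uint8, red, green, blue), "vfov" (degrees; the focal length in pixels is half the picture's height over the tangent of half this angle, whatever the lens; pixels are square), "cx", "cy" (the principal point, pixels), "world_to_cam" (4x4, takes a point from world to camera coordinates). Camera axes: x right, y down, z forward; pixel columns grow to the right and rows downward; lengths in m; the calibration is good to about 2 mm. The wrist camera is an equidistant fisheye: a pixel r from the principal point sees the ray r / f radians off the axis. A picture is of the moment at which its call begins. There is no depth.
- bot.finish_job(): hands the job in; it is judged then, once.
Trained networks look in a picture, given as the dict that the camera call returned (one of the last four; its "shot" number tells which), for a name from the list of things; names that differ only in an ending like _2 or _b are one class to them, and where a whole thing is asked for, a point or a joint stands for the part that bears it (a point fixed in the world has none). Each returns a list of dicts, best first, with "score" (0 to 1); they miss things now and then, are a little off and sometimes report something else, mostly with a low value. They report only what shows in the picture. A call takes as long as a camera call. They do not tell look-alikes from the thing itself.
- bot.look_for(target, picture): "bbox" ([left, top, right, bottom] in pixels, round what is visible of it).
- bot.regions_of(target, picture): "mask" (400x640 bool, what is visible of it) and "bbox" ([left, top, right, bottom] in pixels, round what is visible of it).
The state is a dict: "time": time; "q": joint angles; "joint_vel": joint speeds; "joint_torque": joint torques, N m; "tool_pos": TCP position; "tcp_rot": TCP orientation; "wrist_force": force on the tool from outside, world axes, zero at the start; "torque": the same for the moment, N m; "width": opening from 0.0 (shut) to 1.0 (fully open); "grip_force": force on a finger pad.
Only numpy, scipy, OpenCV 4.12 (cv2) and the standard library are available. Lean on these libraries where they do the work, as an engineer would, in place of code of your own. Each camera call takes 0.05 s, during which the arm holds its last target. There are 200 camera calls.

## Working session

There is one attempt and no reset: what is moved stays moved. The work goes in short steps, Python scripts to look and compute and a shell command to move; the robot and the scene stay as the last step left them, time stands still between calls to the robot, and variables do not carry over. Pictures are saved under pics/ and viewed, at most 10 in all, crops included, and the job is handed in when it is done.

```bash
mkdir -p pics; ls
cat > h.py <<'E'
import numpy as np, cv2
from workcell import bot
from scipy.spatial.transform import Rotation as R
def shot(n,save=None):
    p=bot.read_camera(n)
    if save: cv2.imwrite(f"pics/{save}.png",p["pixels"][:,:,::-1])
    return p
def foc(p): return 200/np.tan(np.radians(p["vfov"])/2)
def ray(p,u,v,fish=False):
    f=foc(p); d=np.array([u-p["cx"],v-p["cy"]],float)
    if fish:
        r=np.hypot(*d); t=r/f; c=np.array([*(d/max(r,1e-9)*np.sin(t)),np.cos(t)])
    else: c=np.array([*(d/f),1])
    T=np.linalg.inv(np.array(p["world_to_cam"])); return T[:3,3],T[:3,:3]@c
def onz(p,u,v,z,fish=False):
    o,d=ray(p,u,v,fish); return o+d*(z-o[2])/d[2]
def proj(p,X,fish=False):
    c=(np.array(p["world_to_cam"])@np.append(X,1))[:3]; f=foc(p)
    if fish:
        r=np.hypot(c[0],c[1]); t=np.arctan2(r,c[2]); return c[:2]/r*t*f+[p["cx"],p["cy"]]
    return c[:2]/c[2]*f+[p["cx"],p["cy"]]
E
python3 - <<'E'
from h import *
a=shot("top","top");b=shot("scene","scene")
for n in ["tape_measure","unit","left_drawer_face","right_drawer_face","screwdriver","marker","spool","tin"]:
    for k,p in(("top",a),("scene",b)):
        print(n,k,[(np.round(r["bbox"]).astype(int).tolist(),round(r["score"],2)) for r in bot.look_for(n,p)[:6]])
s=bot.read_state();print(s["tool_pos"],s["tcp_rot"],s["time"]);print(np.linalg.inv(a["world_to_cam"])[:3,3],np.linalg.inv(b["world_to_cam"])[:3,3])
E
```

```text
pics
tape_measure top [([375, 183, 397, 196], 0.69), ([415, 246, 440, 261], 0.6), ([405, 200, 427, 214], 0.53), ([392, 226, 409, 245], 0.49)]
tape_measure scene [([420, 242, 442, 263], 0.97), ([391, 250, 412, 276], 0.97), ([389, 226, 417, 247], 0.77), ([405, 270, 441, 297], 0.57), ([302, 182, 351, 215], 0.57)]
unit top [([209, 96, 326, 189], 0.66)]
unit scene [([256, 151, 364, 216], 0.56)]
left_drawer_face top [([226, 165, 277, 188], 0.93)]
left_drawer_face scene [([257, 174, 303, 203], 0.8)]
right_drawer_face top [([273, 154, 326, 186], 0.77)]
right_drawer_face scene [([300, 180, 351, 219], 0.55)]
screwdriver top [([304, 223, 340, 249], 0.46)]
screwdriver scene [([293, 237, 336, 248], 0.56), ([259, 172, 304, 206], 0.33)]
marker top []
marker scene [([257, 177, 302, 210], 0.29)]
spool top [([356, 211, 372, 222], 0.49)]
spool scene [([360, 232, 378, 253], 0.7), ([302, 180, 350, 218], 0.65)]
tin top [([365, 148, 386, 167], 0.69)]
tin scene [([393, 206, 415, 225], 0.7), ([254, 175, 305, 204], 0.43)]
[0.20707095 0.64245026 0.23128903] [-4.87786464e-01 -3.10347759e+00 -4.32978339e-05] 0.9
[0.21452457 0.03521842 1.51062382] [-0.67846749 -0.46841124  0.75284542]
```

View pics/top.png

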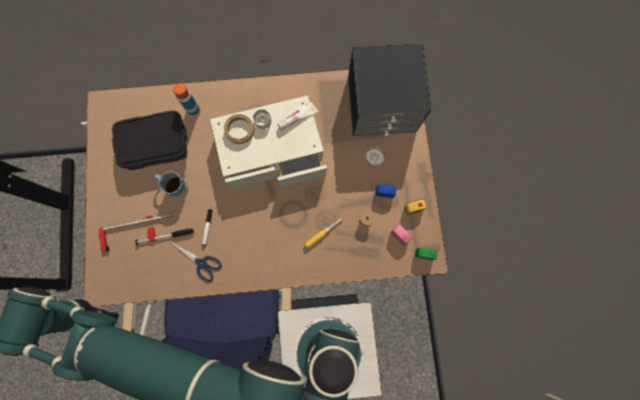

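View pics/scene.png

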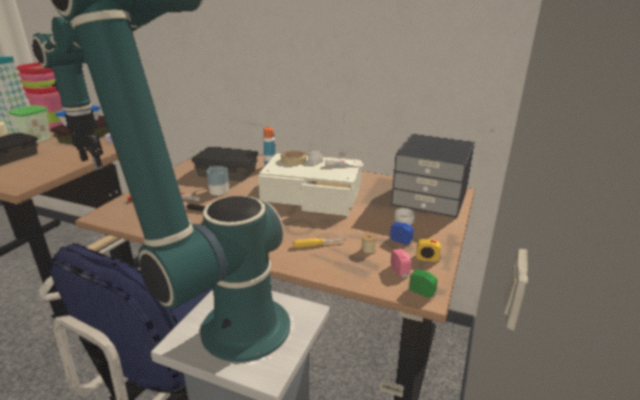

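The top view shows tape-like shapes at blue (386,190), yellow (416,207), pink (401,235) and green (427,253). In the scene view yellow is at (430,251) with a black disc. The unit is at (268,145), with its right drawer open (302,175). I choose yellow and check it in a close crop.

```bash
cat > m.py <<'E'
from h import *
a=shot("top");b=shot("scene")
A=a["pixels"][:,:,::-1]
c1=cv2.resize(A[85:195,200:335],None,fx=4,fy=4,interpolation=cv2.INTER_CUBIC)
c2=cv2.resize(A[185:230,395:440],(240,240),interpolation=cv2.INTER_CUBIC)
c3=cv2.resize(b["pixels"][230:275,410:455,::-1],(240,200),interpolation=cv2.INTER_CUBIC)
im=np.zeros((440,780,3),np.uint8); im[:440,:540]=c1; im[:240,540:]=c2; im[240:,540:]=c3
cv2.imwrite("pics/crop1.png",im)
hsv=cv2.cvtColor(a["pixels"],cv2.COLOR_RGB2HSV)
for r in bot.regions_of("tape_measure",a)[:4]:
    m=r["mask"].astype(np.uint8); v,u=np.nonzero(m); 
    rc=cv2.minAreaRect(np.c_[u,v].astype(np.float32)); box=cv2.boxPoints(rc)
    print("tape",np.median(hsv[m>0],0),u.mean().round(1),v.mean().round(1),"z.05",onz(a,u.mean(),v.mean(),.05).round(3))
    print([onz(a,x,y,.064)[:2].round(3).tolist() for x,y in box])
for n,z in(("unit",.11),("left_drawer_face",.108),("right_drawer_face",.108),("screwdriver",.012),("marker",.009),("spool",.05),("tin",.03)):
    for r in bot.regions_of(n,a)[:1]:
        v,u=np.nonzero(r["mask"]); box=cv2.boxPoints(cv2.minAreaRect(np.c_[u,v].astype(np.float32)))
        print(n,r["score"],[onz(a,x,y,z)[:2].round(3).tolist() for x,y in box],onz(a,u.mean(),v.mean(),z)[:2].round(3))
E
python3 m.py
```

```text
tape [ 64. 149. 119.] 425.6 252.9 z.05 [ 0.293 -0.359  0.05 ]
[[0.316, -0.322], [0.309, -0.393], [0.269, -0.386], [0.276, -0.316]]
tape [ 21.  174.  189.5] 414.0 206.5 z.05 [ 0.456 -0.342  0.05 ]
[[0.464, -0.299], [0.481, -0.371], [0.443, -0.378], [0.427, -0.306]]
tape [110. 187. 136.] 385.4 190.7 z.05 [ 0.521 -0.25   0.05 ]
[[0.541, -0.217], [0.535, -0.283], [0.496, -0.278], [0.503, -0.212]]
tape [176.  113.5 195.5] 400.6 234.2 z.05 [ 0.365 -0.282  0.05 ]
[[0.376, -0.243], [0.402, -0.276], [0.35, -0.317], [0.324, -0.284]]
unit 0.8 [[0.82, 0.34], [0.88, -0.026], [0.581, -0.064], [0.528, 0.289]] [0.709 0.137]
left_drawer_face 0.71 [[0.386, 0.385], [0.503, 0.36], [0.499, 0.344], [0.382, 0.37]] [0.443 0.365]
right_drawer_face 0.84 [[0.637, 0.13], [0.665, -0.04], [0.581, -0.052], [0.554, 0.116]] [0.607 0.039]
screwdriver 0.55 [[0.369, 0.054], [0.425, -0.036], [0.405, -0.048], [0.35, 0.042]] [0.385 0.007]
marker 0.45 [[0.404, 0.408], [0.517, 0.384], [0.513, 0.369], [0.4, 0.393]] [0.455 0.389]
spool 0.61 [[0.454, -0.153], [0.45, -0.197], [0.402, -0.192], [0.406, -0.147]] [ 0.428 -0.172]
tin 0.59 [[0.657, -0.178], [0.709, -0.239], [0.656, -0.28], [0.605, -0.219]] [ 0.657 -0.23 ]
```

View pics/crop1.png

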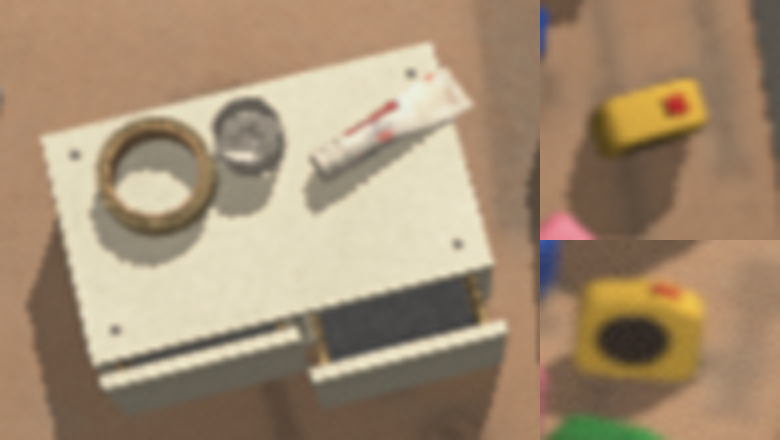

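The crop confirms the yellow one has the black disc and red button. The unit's top corners are visible, with the left drawer latched and the right one open. Next I fit the unit's pose from those corners.

```bash
cat > u.py <<'E'
from h import *
a=shot("top")
P=lambda x,y:(200+(x+.0)/4-.4,85+y/4-.4)
c=[(42,137),(432,43),(492,265),(95,362)]
m=np.array([[.112,.175],[.112,-.175],[-.1,-.175],[-.1,.175]])
W=np.array([onz(a,*P(*q),.11)[:2] for q in c]); print(W.round(3))
mc=m.mean(0);wc=W.mean(0);H=(m-mc).T@(W-wc);th=np.arctan2(H[0,1]-H[1,0],H[0,0]+H[1,1])
Q=np.array([[np.cos(th),-np.sin(th)],[np.sin(th),np.cos(th)]]);t=wc-Q@mc
print("th",th,"t",t,"res",(m@Q.T+t-W).round(4).tolist())
for q in[(103,388),(300,340),(313,378),(507,327)]:
    print((Q.T@(onz(a,*P(*q),.108)[:2]-t)).round(4))
print("R",R.from_rotvec(bot.read_state()["tcp_rot"]).as_matrix().round(3).tolist())
E
python3 u.py
```

```text
[[ 0.818  0.336]
 [ 0.875 -0.009]
 [ 0.667 -0.042]
 [ 0.613  0.3  ]]
th 0.16133236731346057 t [0.73734226 0.14515725] res [[0.0014, 0.0002], [0.0009, -0.0004], [-0.0003, -0.0017], [-0.002, 0.0019]]
[-0.1215  0.1713]
[-0.1223  0.0011]
[-0.1574 -0.0018]
[-0.1553 -0.1718]
R [[-0.952, 0.307, 0.0], [0.307, 0.952, 0.0], [-0.0, 0.0, -1.0]]
```

```bash
python3 -m creep '[[0,0,0,-0.94,0],[0,0,0,-0.94,0],[0,0,0,-0.94,0],[0,0,0,-0.94,0],[0,0,0,-0.94,0],[-0.54,-0.976,0,0,0],[-0.54,-0.976,0,0,0],[-0.54,-0.976,0,0,0],[-0.54,-0.976,0,0,0],[-0.54,-0.976,0,0,0],[-0.54,-0.976,0,0,0],[-0.54,-0.976,0,0,0],[-0.54,-0.976,0,0,0],[-0.54,-0.976,0,0,0],[-0.54,-0.976,0,0,0],[0,0,0,0,0]]'
cat > s.py <<'E'
from h import *
import sys
th=.1613;Q=np.array([[np.cos(th),-np.sin(th)],[np.sin(th),np.cos(th)]]);T=np.array([.7373,.1452])
def st():
    s=bot.read_state();p=np.array(s["tool_pos"]);M=R.from_rotvec(s["tcp_rot"]).as_matrix()
    print("t",round(s["time"],2),"world",p.round(4),"unit",(Q.T@(p[:2]-T)).round(4),"psi",np.degrees(np.arctan2(M[1,1],M[0,1])).round(2),"tilt",M[2,2].round(4),"F",(Q.T@np.array(s["wrist_force"])[:2]).round(2),round(s["wrist_force"][2],2),"w",round(s["width"],3),"g",round(s["grip_force"],1))
if __name__=="__main__": st()
E
python3 s.py
```

```text
time: 3.45
tool_pos: [0.5527, 0.1999, 0.2314]
tcp_rot: [-0.24, 3.131, -0.001]
wrist_force: [0.0, 1.1, 0.6]
width: 0.002
grip_force: 0.0
t 3.45 world [0.5527 0.1999 0.2314] unit [-0.1734  0.0837] psi 98.78 tilt -1.0 F [0.18 1.1 ] 0.57 w 0.002 g 0.0
```

```bash
python3 -m creep '[[0,0,0.88,0,0],[0,0,0.88,0,0],[0,0,0.88,0,0],[0,0,0.88,0,0],[-0.3,0.04,0,-0.07,0],[-0.3,0.04,0,0,0],[0,0,0,0,0]]'; python3 s.py; python3 -m creep '[[-0.06,0,0,0,0],[-0.06,0,0,0,0],[-0.06,0,0,0,0],[0,0,0,0,0]]'; python3 s.py
```

```text
time: 4.32
tool_pos: [0.5837, 0.2135, 0.0586]
tcp_rot: [-0.259, 3.124, 0.002]
wrist_force: [-0.3, -0.3, 0.7]
width: -0.004
grip_force: 0.0
t 4.33 world [0.5837 0.2135 0.0586] unit [-0.1407  0.092 ] psi 99.47 tilt -1.0 F [-0.39 -0.26] 0.67 w -0.004 g 0.0
time: 4.82
tool_pos: [0.5886, 0.2133, 0.0554]
tcp_rot: [-0.259, 3.131, 0.0]
wrist_force: [0.2, -1.2, -1.4]
width: -0.0
grip_force: 0.0
t 4.83 world [0.5886 0.2133 0.0554] unit [-0.1359  0.0911] psi 99.46 tilt -1.0 F [ 0.01 -1.23] -1.38 w -0.0 g 0.0
```

```bash
for i in 1; do python3 -m creep '[[-0.04,0,0,0,0],[-0.04,0,0,0,0],[0,0,0,0,0]]'; python3 s.py; python3 -m creep '[[-0.04,0,0,0,0],[-0.04,0,0,0,0],[0,0,0,0,0]]'; python3 s.py; done
```

```text
time: 5.2
tool_pos: [0.5912, 0.2138, 0.0549]
tcp_rot: [0.259, -3.128, 0.001]
wrist_force: [-4.4, -1.0, 2.3]
width: 0.002
grip_force: 0.0
t 5.2 world [0.5912 0.2138 0.0549] unit [-0.1331  0.0911] psi 99.47 tilt -1.0 F [-4.46 -0.26] 2.27 w 0.002 g 0.0
time: 5.58
tool_pos: [0.595, 0.2144, 0.0548]
tcp_rot: [0.259, -3.128, 0.001]
wrist_force: [-5.5, -1.4, 1.8]
width: 0.001
grip_force: 0.0
t 5.58 world [0.595  0.2144 0.0548] unit [-0.1293  0.0912] psi 99.47 tilt -1.0 F [-5.67 -0.48] 1.84 w 0.001 g 0.0
```

Contact is near x = -0.134. I push about 3–4 mm more.

```bash
python3 -m creep '[[-0.04,0,0,0,0],[-0.02,0,0,0,0],[0,0,0,0,0]]'; python3 s.py
```

```text
time: 5.95
tool_pos: [0.5977, 0.2148, 0.0547]
tcp_rot: [0.259, -3.128, 0.001]
wrist_force: [-6.3, -1.6, 2.7]
width: 0.004
grip_force: 0.0
t 5.95 world [0.5977 0.2148 0.0547] unit [-0.1266  0.0912] psi 99.47 tilt -1.0 F [-6.45 -0.57] 2.68 w 0.004 g 0.0
```

```bash
python3 -m creep '[[-0.02,0,0,0,0],[-0.02,0,0,0,0],[0,0,0,0,0]]'; python3 s.py
```

```text
time: 6.32
tool_pos: [0.5982, 0.2149, 0.0544]
tcp_rot: [0.259, -3.125, 0.002]
wrist_force: [-9.7, -1.6, 4.6]
width: 0.003
grip_force: 0.0
t 6.33 world [0.5982 0.2149 0.0544] unit [-0.1261  0.0912] psi 99.47 tilt -1.0 F [-9.85 -0.05] 4.63 w 0.003 g 0.0
```

```bash
python3 -m creep '[[-0.02,0,0,0,0],[0,0,0,0,0]]'; python3 s.py; python3 -m creep '[[0.4,0,0,0,0],[0.6,0,0,0,0],[0.6,0,0,0,0],[0,0,-1,0,0],[0,0,-1,0,0],[0,0,0,0,0]]'
python3 - <<'E'
from h import *
from s import *
a=shot("top");A=a["pixels"][:,:,::-1]
cv2.imwrite("pics/c2.png",cv2.resize(A[85:215,200:335],None,fx=4,fy=4,interpolation=cv2.INTER_CUBIC))
st()
E
```

```text
time: 6.58
tool_pos: [0.5982, 0.2149, 0.054]
tcp_rot: [0.259, -3.122, 0.002]
wrist_force: [-11.5, -1.2, 4.2]
width: -0.003
grip_force: 0.0
t 6.58 world [0.5982 0.2149 0.054 ] unit [-0.1261  0.0911] psi 99.47 tilt -1.0 F [-11.51   0.66] 4.22 w -0.003 g 0.0
time: 7.32
tool_pos: [0.528, 0.204, 0.1613]
tcp_rot: [-0.258, 3.119, 0.005]
wrist_force: [0.2, 0.1, -0.3]
width: -0.007
grip_force: 0.0
t 7.38 world [0.526  0.2033 0.1585] unit [-0.1992  0.0913] psi 99.47 tilt -1.0 F [ 0.14 -0.01] -0.51 w 0.001 g 0.0
```

View pics/c2.png

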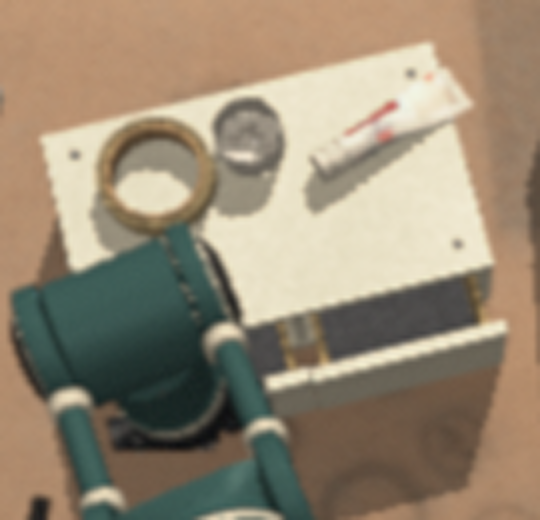

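Left panel's outer edge is at about (290,390), in line with the right one, so it has sprung out. I reach behind it and pull.

```bash
python3 -m creep '[[-0.5,-0.02,0,0,0],[-0.5,-0.02,0,0,0],[-0.53,-0.02,0,0,0],[0,0,0,0,0]]'; python3 s.py; python3 -m creep '[[0,0,0.62,0,0],[0,0,0.62,0,0],[0,0,0.62,0,0],[0,0,0,0,0]]'; python3 s.py;  python3 -m creep '[[0.1,0,0,0,0],[0.1,0,0,0,0],[0.15,0,0,0,0],[0.2,0,0,0,0],[0.25,0,0,0,0],[0.25,0,0,0,0],[0.25,0,0,0,0],[0.25,0,0,0,0],[0.2,0,0,0,0],[0.1,0,0,0,0],[0,0,0,0,0],[0,0,0,0,0]]'; python3 s.py
```

```text
time: 7.88
tool_pos: [0.6, 0.2119, 0.1533]
tcp_rot: [0.258, -3.129, 0.001]
wrist_force: [-0.3, 0.4, -0.1]
width: -0.003
grip_force: 0.0
t 7.88 world [0.6    0.2119 0.1533] unit [-0.1248  0.0879] psi 99.43 tilt -1.0 F [-0.21  0.39] -0.12 w -0.003 g 0.0
time: 8.38
tool_pos: [0.5948, 0.2109, 0.0579]
tcp_rot: [0.259, -3.122, 0.003]
wrist_force: [-1.0, -0.2, -0.5]
width: -0.002
grip_force: 0.0
t 8.38 world [0.5948 0.2109 0.0579] unit [-0.1301  0.0877] psi 99.47 tilt -1.0 F [-1.06 -0.02] -0.54 w -0.002 g 0.0
time: 9.88
tool_pos: [0.508, 0.1969, 0.0622]
tcp_rot: [0.259, -3.131, 0.0]
wrist_force: [0.9, 0.2, -0.0]
width: 0.001
grip_force: 0.0
t 9.88 world [0.508  0.1969 0.0622] unit [-0.218   0.0878] psi 99.46 tilt -1.0 F [0.94 0.04] -0.01 w 0.001 g 0.0
```

```bash
python3 -m creep '[[0,0,-1,0,0],[0,0,-1,0,0],[0,0,-1,0,0],[0.25,-0.952,0,0,0],[0.25,-0.952,0,0,0],[0.25,-0.952,0,0,0],[0.25,-0.952,0,0,0],[0.25,-0.952,0,0,0],[0.25,-0.952,0,0,0],[0.25,-0.952,0,0,0],[0.25,-0.952,0,0,0],[0.25,-0.952,0,0,0],[0.25,-0.952,0,0,0],[0.25,-0.952,0,0,0]]' >/dev/null; python3 -m creep '[[0,0,0,1,1],[0,0,0,1,1],[0,0,0,1,1],[0,0,0,1,1],[0,0,0,1,1],[0,0,0,1,1],[0,0,0,1,1],[0,0,0,1,1],[0,0,0,1,1],[0,0,0,1,1],[0,0,0,1,1],[0,0,0,1,1],[0,0,0,1,1],[0,0,0,1,1],[0,0,0,1,1],[0,0,0,0,1]]'
cat > w.py <<'E'
from h import *
from s import *
w=shot("wrist","w1");st()
hsv=cv2.cvtColor(w["pixels"],cv2.COLOR_RGB2HSV)
for r in bot.regions_of("tape_measure",w)[:5]:
    v,u=np.nonzero(r["mask"]);print(r["score"],np.median(hsv[r["mask"]],0),r["bbox"],len(u))
    box=cv2.boxPoints(cv2.minAreaRect(np.array([onz(w,x,y,.064,True)[:2] for x,y in zip(u,v)],np.float32)))
    print(box.round(4).tolist(),box.mean(0))
print("cam",np.linalg.inv(w["world_to_cam"])[:3,3])
E
python3 w.py
```

```text
time: 13.62
tool_pos: [0.4586, -0.3423, 0.2121]
tcp_rot: [-1.943, -2.468, 0.0]
wrist_force: [0.1, 0.9, -1.0]
width: 0.996
grip_force: 0.0
t 13.68 world [ 0.4586 -0.3423  0.2121] unit [-0.3534 -0.4364] psi 13.62 tilt -1.0 F [ 0.29 -0.7 ] 0.17 w 0.994 g 0.0
0.98 [110. 202. 176.] [372.0, 80.9, 429.3, 152.8] 2553
[[0.4918000102043152, -0.2833999991416931], [0.5317000150680542, -0.2930000126361847], [0.5468999743461609, -0.22939999401569366], [0.5069000124931335, -0.21979999542236328]] [ 0.51934326 -0.2563985 ]
0.81 [ 24. 178. 241.] [301.0, 151.3, 337.8, 222.5] 2102
[[0.43689998984336853, -0.31139999628067017], [0.4456000030040741, -0.3797999918460846], [0.47870001196861267, -0.37560001015663147], [0.4699999988079071, -0.30720001459121704]] [ 0.45780358 -0.3435094 ]
0.62 [ 65. 168. 144.] [149.6, 132.5, 206.4, 201.4] 2384
[[0.2761000096797943, -0.38580000400543213], [0.3203999996185303, -0.39800000190734863], [0.3398999869823456, -0.3271999955177307], [0.2955000102519989, -0.3149999976158142]] [ 0.30797517 -0.35653096]
0.57 [173. 100. 246.] [210.8, 82.8, 283.0, 138.4] 2257
[[0.33649998903274536, -0.2955000102519989], [0.35830000042915344, -0.32120001316070557], [0.4092999994754791, -0.2777000069618225], [0.3874000012874603, -0.25209999084472656]] [ 0.37287623 -0.28661454]
cam [ 0.4388456  -0.26563772  0.35414375]
```

View pics/w1.png

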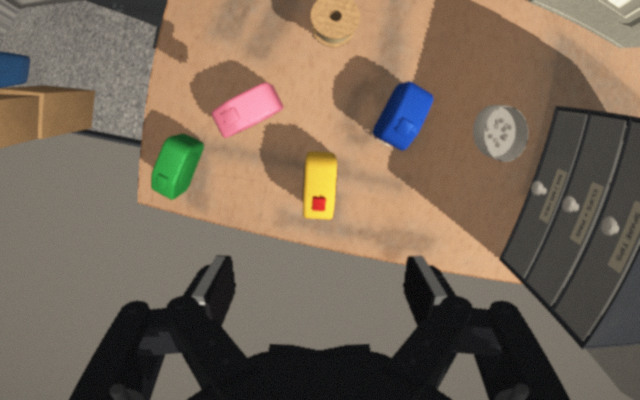

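The wrist view shows the yellow tape at (320,186), centred between the fingers. I descend and grip.

```bash
python3 -m creep '[[0,-0.02,0,0.55,1],[0,0,0,0.55,1],[0,0,0.8,0,1],[0,0,0.8,0,1],[0,0,0.8,0,1],[0,0,0.6,0,1],[0,0,0.4,0,1],[0,0,0.32,0,1],[0,0,0,0,1],[0,0,0,0,0.3],[0,0,0,0,0.1],[0,0,0,0,0],[0,0,0,0,0],[0,0,0,0,0],[0,0,0,0,0],[0,0,0,0,0]]' 50; python3 s.py
```

```text
time: 15.72
tool_pos: [0.4584, -0.343, 0.0275]
tcp_rot: [2.076, 2.355, 0.0]
wrist_force: [0.0, 0.9, 6.1]
width: 0.369
grip_force: 49.0
t 15.72 world [ 0.4584 -0.343   0.0275] unit [-0.3537 -0.4371] psi 7.22 tilt -1.0 F [0.19 0.89] 6.13 w 0.369 g 49.0
```

```bash
python3 -m creep '[[0,0,-0.5,0,0],[0,0,-0.9,0,0],[0,0,-1,0,0],[0,0,-1,-1,0],[0,0,0,-1,0],[0,0,0,-1,0],[0,0,0,-1,0],[0,0,0,-1,0],[0,0,0,-1,0],[0,0,0,-1,0],[0,0,0,-1,0],[0,0,0,-1,0],[0,0,0,-1,0],[0,0,0,-1,0],[0,0,0,-1,0],[0,0,0,-1,0],[0,0,0,-1,0],[0,0,0,-1,0],[0,0,0,-1,0]]'
python3 - <<'E'
from h import *
from s import *
a=shot("top");A=a["pixels"][:,:,::-1]
c1=cv2.resize(A[85:215,200:335],None,fx=4,fy=4,interpolation=cv2.INTER_CUBIC)
w=shot("wrist")["pixels"][:,:,::-1]
c2=cv2.resize(w[100:400,180:460],(240,257))
im=np.zeros((520,780,3),np.uint8);im[:,:540]=c1;im[:257,540:]=c2
cv2.imwrite("pics/c3.png",im);st()
E
```

```text
time: 18.1
tool_pos: [0.4565, -0.3417, 0.1948]
tcp_rot: [0.249, -3.13, -0.003]
wrist_force: [-0.7, -1.0, -2.5]
width: 0.368
grip_force: 49.3
t 18.2 world [ 0.4566 -0.3418  0.1949] unit [-0.3552 -0.4356] psi 98.91 tilt -1.0 F [ 0.28 -0.17] -2.5 w 0.367 g 49.3
```

View pics/c3.png

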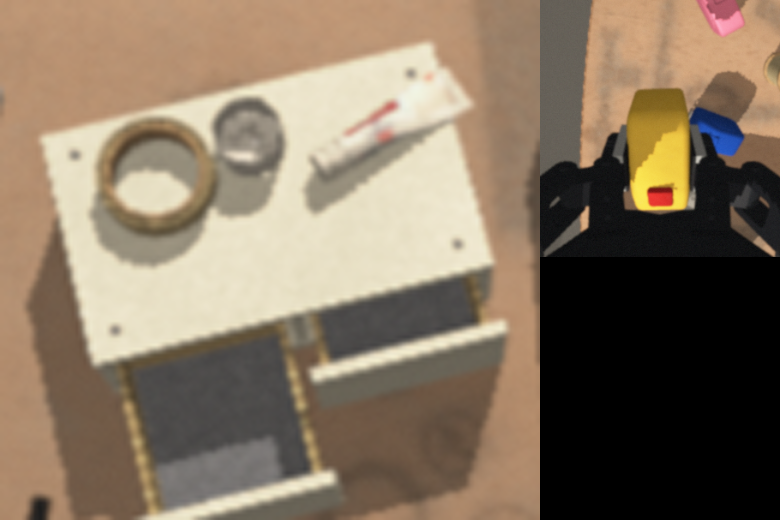

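The tape is held square, and the left drawer is wide open with its panel edge at about (250,500). I carry the tape over.

```bash
python3 -m creep '[[-0.346,0.952,0,0,0],[-0.346,0.952,0,0,0],[-0.346,0.952,0,0,0],[-0.346,0.952,0,0,0],[-0.346,0.952,0,0,0],[-0.346,0.952,0,0,0],[-0.346,0.952,0,0,0],[-0.346,0.952,0,0,0],[-0.346,0.952,0,0,0],[-0.346,0.952,0,0,0],[-0.346,0.952,0,0,0],[0,0,0,0,0]]'; python3 s.py
```

```text
time: 19.7
tool_pos: [0.5644, 0.2076, 0.1955]
tcp_rot: [0.247, -3.131, -0.001]
wrist_force: [0.3, -0.3, -3.5]
width: 0.369
grip_force: 50.0
t 19.7 world [0.5644 0.2076 0.1955] unit [-0.1607  0.0893] psi 99.02 tilt -1.0 F [ 0.27 -0.38] -3.47 w 0.369 g 50.0
```

Down to TCP ≈ 0.056: 0.1395 m, or 2.79 units.

```bash
python3 -m creep '[[0.05,0,0.6,0,0],[0,0,0.6,0,0],[0,0,0.6,0,0],[0,0,0.5,0,0],[0,0,0.3,0,0],[0,0,0.12,0,0],[0,0,0,0,0],[0,0,0,0,0]]'; python3 s.py; python3 -m creep '[[0,0,0.03,0,0],[0,0,0.03,0,0],[0,0,0,0,0]]';python3 s.py
```

```text
time: 20.7
tool_pos: [0.5631, 0.2041, 0.0615]
tcp_rot: [-0.243, 3.13, 0.001]
wrist_force: [1.3, 0.3, -3.0]
width: 0.364
grip_force: 49.9
t 20.7 world [0.5631 0.2041 0.0615] unit [-0.1624  0.0862] psi 98.88 tilt -1.0 F [1.29 0.09] -3.01 w 0.364 g 49.9
time: 21.08
tool_pos: [0.5621, 0.2039, 0.0573]
tcp_rot: [0.244, -3.132, 0.0]
wrist_force: [-0.1, -0.4, -2.7]
width: 0.372
grip_force: 49.9
t 21.07 world [0.5621 0.2039 0.0573] unit [-0.1635  0.0861] psi 98.89 tilt -1.0 F [-0.19 -0.35] -2.73 w 0.372 g 49.9
```

```bash
python3 -m creep '[[0,0,0.03,0,0],[0,0,0.02,0,0],[0,0,0,0,0]]'; python3 s.py; python3 -m creep '[[0,0,0.02,0,0],[0,0,0,0,0]]'; python3 s.py
```

```text
time: 21.45
tool_pos: [0.562, 0.2038, 0.0546]
tcp_rot: [0.243, -3.132, 0.0]
wrist_force: [0.4, -0.5, -3.2]
width: 0.369
grip_force: 49.9
t 21.45 world [0.562  0.2038 0.0546] unit [-0.1636  0.086 ] psi 98.89 tilt -1.0 F [ 0.33 -0.58] -3.22 w 0.369 g 49.9
time: 21.7
tool_pos: [0.5621, 0.2039, 0.0537]
tcp_rot: [0.243, -3.132, 0.0]
wrist_force: [1.0, -0.8, -2.2]
width: 0.368
grip_force: 49.9
t 21.7 world [0.5621 0.2039 0.0537] unit [-0.1635  0.086 ] psi 98.89 tilt -1.0 F [ 0.88 -0.92] -2.21 w 0.368 g 49.9
```

```bash
python3 -m creep '[[0,0,0.02,0,0],[0,0,0,0,0]]'; python3 -m creep '[[0,0,0,0,0.45],[0,0,0,0,0.55],[0,0,0,0,0.65],[0,0,0,0,0.65],[0,0,-0.3,0,0.65],[0,0,-0.5,0,0.65],[0,0,-0.8,0,0.65],[0,0,-0.8,0,0.4],[0,0,-0.5,0,0],[1,0,0,0,0],[1,0,0,0,0],[1,0,0,0,0],[0,0,0,0,0]]'
python3 - <<'E'
from h import *
from s import *
a=shot("top");A=a["pixels"][:,:,::-1]
c1=cv2.resize(A[85:215,200:335],None,fx=3,fy=3,interpolation=cv2.INTER_CUBIC)
w=shot("wrist")["pixels"][:,:,::-1]
im=np.zeros((400,800,3),np.uint8);im[:390,:405]=c1;im[:,405:]=w[:,120:515]
cv2.imwrite("pics/c4.png",im);st()
E
```

```text
time: 21.95
tool_pos: [0.5628, 0.2041, 0.0535]
tcp_rot: [-0.243, 3.131, 0.0]
wrist_force: [0.0, -0.4, 1.3]
width: 0.372
grip_force: 50.2
time: 23.58
tool_pos: [0.4107, 0.1801, 0.198]
tcp_rot: [0.245, -3.131, 0.0]
wrist_force: [0.4, 0.1, 0.6]
width: -0.002
grip_force: 0.0
t 23.68 world [0.4144 0.181  0.1991] unit [-0.3129  0.0872] psi 98.92 tilt -1.0 F [ 0.75 -0.15] 0.0 w 0.004 g 0.0
```

View pics/c4.png

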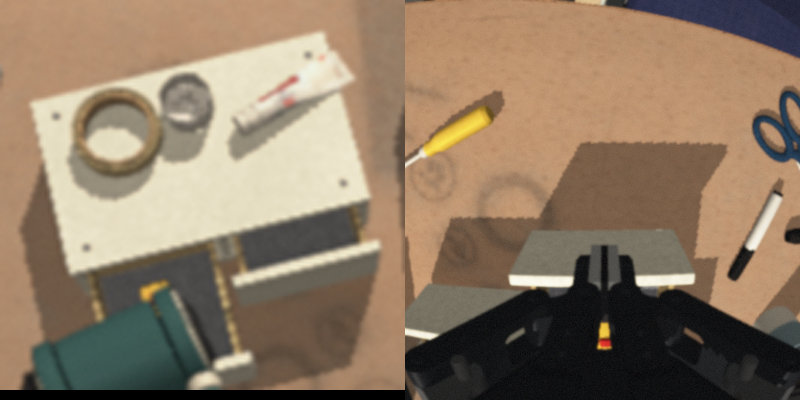

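Tape measure stands in the left drawer at crop (150,295). The marker and screwdriver are clear of the arm. I lower in front of the panel and push gently.

```bash
python3 -m creep '[[0,0,0.8,0,0],[0,0,0.8,0,0],[0,0,0.8,0,0],[0,0,0.42,0,0],[0,0,0,0,0],[-0.4,0,0,0,0],[-0.4,0,0,0,0],[-0.15,0,0,0,0],[0,0,0,0,0]]'; python3 s.py; python3 -m creep '[[-0.06,0,0,0,0],[-0.06,0,0,0,0],[-0.06,0,0,0,0],[-0.06,0,0,0,0],[-0.08,0,0,0,0],[-0.1,0,0,0,0],[-0.1,0,0,0,0],[-0.12,0,0,0,0],[-0.12,0,0,0,0],[-0.12,0,0,0,0],[-0.12,0,0,0,0],[-0.12,0,0,0,0],[-0.12,0,0,0,0],[-0.12,0,0,0,0],[-0.12,0,0,0,0],[-0.12,0,0,0,0],[-0.1,0,0,0,0],[-0.08,0,0,0,0],[0,0,0,0,0]]'; python3 s.py
```

```text
time: 24.8
tool_pos: [0.4622, 0.1884, 0.0577]
tcp_rot: [-0.243, 3.131, 0.001]
wrist_force: [0.0, -0.5, -0.6]
width: 0.004
grip_force: 0.0
t 24.8 world [0.4622 0.1884 0.0577] unit [-0.2646  0.0868] psi 98.87 tilt -1.0 F [-0.04 -0.45] -0.57 w 0.004 g 0.0
time: 27.18
tool_pos: [0.5495, 0.2019, 0.0569]
tcp_rot: [-0.243, 3.131, 0.0]
wrist_force: [-0.5, 1.3, 0.6]
width: 0.004
grip_force: 0.0
t 27.18 world [0.5495 0.2019 0.0569] unit [-0.1763  0.0861] psi 98.88 tilt -1.0 F [-0.26  1.38] 0.55 w 0.004 g 0.0
```

```bash
python3 -m creep '[[-0.1,0,0,0,0],[-0.1,0,0,0,0],[-0.1,0,0,0,0],[-0.1,0,0,0,0],[-0.08,0,0,0,0],[-0.08,0,0,0,0],[-0.06,0,0,0,0],[-0.06,0,0,0,0],[0,0,0,0,0]]'; python3 s.py;  python3 -m creep '[[-0.06,0,0,0,0],[-0.06,0,0,0,0],[-0.04,0,0,0,0],[0,0,0,0,0]]'; python3 s.py
```

```text
time: 28.3
tool_pos: [0.5825, 0.2072, 0.0566]
tcp_rot: [-0.244, 3.132, 0.0]
wrist_force: [-3.8, 1.7, 0.5]
width: -0.001
grip_force: 0.0
t 28.3 world [0.5825 0.2072 0.0566] unit [-0.1428  0.0861] psi 98.89 tilt -1.0 F [-3.45  2.25] 0.49 w -0.001 g 0.0
time: 28.8
tool_pos: [0.5899, 0.2084, 0.0565]
tcp_rot: [0.244, -3.131, -0.0]
wrist_force: [-5.6, 0.6, 1.1]
width: 0.002
grip_force: 0.0
t 28.8 world [0.5899 0.2084 0.0565] unit [-0.1353  0.0861] psi 98.9 tilt -1.0 F [-5.42  1.52] 1.13 w 0.002 g 0.0
```

```bash
python3 -m creep '[[-0.06,0,0,0,0],[-0.04,0,0,0,0],[-0.04,0,0,0,0],[-0.02,0,0,0,0],[0,0,0,0,0]]'; python3 s.py;  python3 -m creep '[[-0.02,0,0,0,0],[-0.02,0,0,0,0],[0,0,0,0,0]]'; python3 s.py
```

```text
time: 29.42
tool_pos: [0.5974, 0.2096, 0.0564]
tcp_rot: [0.244, -3.131, 0.0]
wrist_force: [-6.0, 0.8, 0.8]
width: -0.002
grip_force: 0.0
t 29.43 world [0.5974 0.2096 0.0564] unit [-0.1277  0.0861] psi 98.9 tilt -1.0 F [-5.8   1.73] 0.79 w -0.002 g 0.0
time: 29.8
tool_pos: [0.5987, 0.2098, 0.0564]
tcp_rot: [0.244, -3.129, 0.0]
wrist_force: [-8.1, -0.0, 3.3]
width: 0.004
grip_force: 0.0
t 29.8 world [0.5987 0.2098 0.0564] unit [-0.1264  0.0861] psi 98.91 tilt -1.0 F [-7.98  1.29] 3.32 w 0.004 g 0.0
```

```bash
python3 -m creep '[[-0.02,0,0,0,0],[-0.02,0,0,0,0],[0,0,0,0,0]]'; python3 s.py; python3 -m creep '[[0.1,0,0,0,0],[0.2,0,0,0,0],[0.4,0,0,0,0],[0.5,0,0,0,0],[0.3,0,0,0,0],[0,0,-0.8,0,0],[0,0,-0.8,0,0],[0.4,-0.8,0,0,0],[0.4,-0.8,0,0,0],[0,-0.8,0,0,0],[0,-0.8,0,0,0],[0,-0.32,0,0,0],[0,0,0,0,0]]'
python3 - <<'E'
from h import *
from s import *
a=shot("top");A=a["pixels"][:,:,::-1]
cv2.imwrite("pics/c5.png",cv2.resize(A[85:215,200:335],None,fx=4,fy=4,interpolation=cv2.INTER_CUBIC));st()
E
```

```text
time: 30.18
tool_pos: [0.5989, 0.2099, 0.056]
tcp_rot: [0.244, -3.125, 0.001]
wrist_force: [-12.6, -1.0, 5.1]
width: 0.002
grip_force: 0.0
t 30.18 world [0.5989 0.2099 0.056 ] unit [-0.1262  0.0861] psi 98.92 tilt -1.0 F [-12.57   1.05] 5.12 w 0.002 g 0.0
time: 31.8
tool_pos: [0.5163, 0.0179, 0.1371]
tcp_rot: [-0.24, 3.131, 0.0]
wrist_force: [0.1, 0.9, -0.6]
width: 0.002
grip_force: 0.0
t 31.85 world [0.5161 0.0187 0.137 ] unit [-0.2387 -0.0893] psi 98.82 tilt -1.0 F [0.69 0.08] 0.19 w 0.0 g 0.0
```

View pics/c5.png

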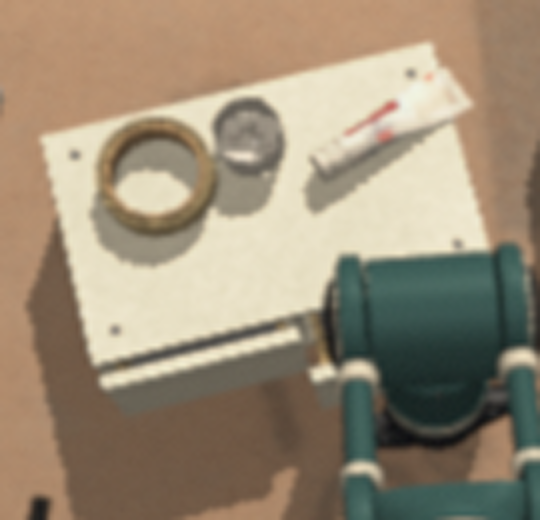

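Left drawer's panel edge is back at its latched place, running (100,385) to (300,335). Now the right one.

```bash
python3 -m creep '[[0,0,0.8,0,0],[0,0,0.82,0,0],[-0.4,0,0,0,0],[-0.4,0,0,0,0],[-0.27,0,0,0,0],[0,0,0,0,0],[-0.08,0,0,0,0],[-0.06,0,0,0,0],[-0.06,0,0,0,0],[-0.06,0,0,0,0],[-0.06,0,0,0,0],[-0.1,0,0,0,0],[-0.1,0,0,0,0],[-0.1,0,0,0,0],[-0.1,0,0,0,0],[-0.08,0,0,0,0],[0,0,0,0,0]]'; python3 s.py;  python3 -m creep '[[-0.06,0,0,0,0],[-0.06,0,0,0,0],[-0.06,0,0,0,0],[0,0,0,0,0]]'; python3 s.py
```

```text
time: 33.98
tool_pos: [0.6084, 0.0332, 0.0555]
tcp_rot: [0.244, -3.132, -0.0]
wrist_force: [-3.0, 0.5, 0.2]
width: 0.002
grip_force: 0.0
t 33.98 world [0.6084 0.0332 0.0555] unit [-0.1453 -0.0899] psi 98.9 tilt -1.0 F [-2.86  1.  ] 0.23 w 0.002 g 0.0
time: 34.48
tool_pos: [0.6166, 0.0346, 0.0554]
tcp_rot: [0.244, -3.131, -0.0]
wrist_force: [-4.0, 0.7, 0.5]
width: -0.0
grip_force: 0.0
t 34.48 world [0.6166 0.0346 0.0554] unit [-0.1369 -0.0898] psi 98.9 tilt -1.0 F [-3.87  1.36] 0.47 w -0.0 g 0.0
```

```bash
python3 -m creep '[[-0.06,0,0,0,0],[-0.06,0,0,0,0],[-0.04,0,0,0,0],[0,0,0,0,0]]'; python3 s.py;  python3 -m creep '[[-0.03,0,0,0,0],[-0.02,0,0,0,0],[0,0,0,0,0]]'; python3 s.py
```

```text
time: 34.98
tool_pos: [0.6242, 0.0358, 0.0553]
tcp_rot: [0.244, -3.131, -0.0]
wrist_force: [-5.3, 0.8, 0.1]
width: 0.002
grip_force: 0.0
t 34.98 world [0.6242 0.0358 0.0553] unit [-0.1292 -0.0898] psi 98.9 tilt -1.0 F [-5.06  1.6 ] 0.14 w 0.002 g 0.0
time: 35.35
tool_pos: [0.6264, 0.0362, 0.0553]
tcp_rot: [0.244, -3.13, -0.001]
wrist_force: [-5.9, 1.1, 1.2]
width: 0.002
grip_force: 0.0
t 35.35 world [0.6264 0.0362 0.0553] unit [-0.127  -0.0898] psi 98.9 tilt -1.0 F [-5.66  2.01] 1.15 w 0.002 g 0.0
```

```bash
python3 -m creep '[[-0.02,0,0,0,0],[-0.02,0,0,0,0],[0,0,0,0,0]]'; python3 s.py;  python3 -m creep '[[-0.02,0,0,0,0],[-0.02,0,0,0,0],[0,0,0,0,0]]'; python3 s.py
```

```text
time: 35.72
tool_pos: [0.6277, 0.0364, 0.0553]
tcp_rot: [0.244, -3.129, -0.0]
wrist_force: [-7.8, 0.5, 3.6]
width: 0.001
grip_force: 0.0
t 35.73 world [0.6277 0.0364 0.0553] unit [-0.1257 -0.0898] psi 98.91 tilt -1.0 F [-7.59  1.73] 3.61 w 0.001 g 0.0
time: 36.1
tool_pos: [0.6278, 0.0364, 0.0553]
tcp_rot: [0.244, -3.125, -0.0]
wrist_force: [-13.4, -0.4, 7.3]
width: -0.001
grip_force: 0.0
t 36.1 world [0.6278 0.0364 0.0553] unit [-0.1255 -0.0898] psi 98.94 tilt -1.0 F [-13.25   1.78] 7.28 w -0.001 g 0.0
```

```bash
python3 -m creep '[[0.1,0,0,0,0],[0.2,0,0,0,0],[0.4,0,0,0,0],[0.5,0,0,0,0],[0.3,0,0,0,0],[0,0,-0.8,0,0],[0,0,-0.8,0,0],[0,0,-0.9,0,0],[0,-1,0,0,0],[0,-1,0,0,0],[0,-1,0,0,0],[0,-1,0,0,0],[0.3,-1,0,0,0],[0.3,-1,0,0,0],[0,0,0,0,0],[0,0,0,0,0]]'
python3 - <<'E'
from h import *
from s import *
a=shot("top");A=a["pixels"][:,:,::-1]
c1=cv2.resize(A[85:215,200:335],None,fx=3,fy=3,interpolation=cv2.INTER_CUBIC)
c2=cv2.resize(A[180:280,300:445],(390,269))
im=np.zeros((390,800,3),np.uint8);im[:,:405]=c1;im[:269,410:]=c2
cv2.imwrite("pics/c6.png",im);st()
E
```

```text
time: 38.1
tool_pos: [0.5742, -0.2762, 0.181]
tcp_rot: [-0.242, 3.131, -0.0]
wrist_force: [0.1, 0.3, -0.6]
width: 0.0
grip_force: 0.0
t 38.15 world [ 0.5743 -0.2755  0.1809] unit [-0.2285 -0.389 ] psi 98.9 tilt -1.0 F [-0.26 -0.19] 0.27 w -0.003 g 0.0
```

View pics/c6.png

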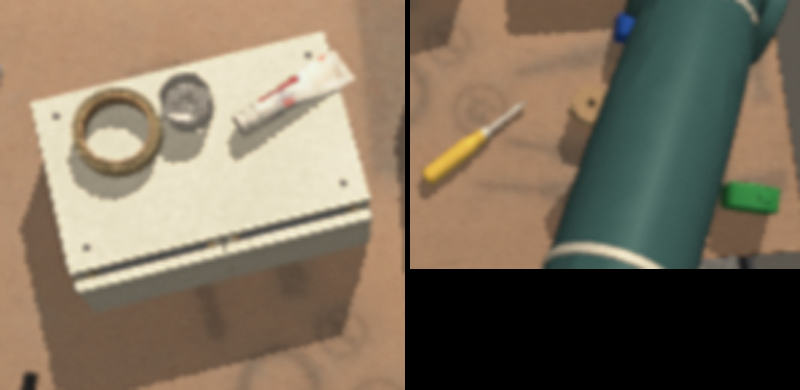

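Both panels are flush and latched, in one line from (78,285) to (368,212). The other things are undisturbed and the arm is clear.

```bash
python3 -c "
from workcell import bot;print(bot.finish_job())"
```

```text
the job is handed in; nothing more can be done
None
```

The yellow tape measure is standing in the left-hand drawer and both drawers are latched shut; I handed the job in at about 38 s of the 72 s allowed, and the result was not shown to me.

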